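# Nip a book in the bench press

### The job

Nip the book in the bench press: push the spokes of the press's top wheel round clockwise (seen from above) with a fingertip until the pressing board comes down onto the book, then about a quarter turn more, and leave it so. Push the wheel gently, do not grip it, do not shift the book, and leave the other things on the bench where they are.

Things in the scene. Friction and masses are not known exactly. Their poses are not given: they have to be found in the camera images.
- press: fixed grey bench book press, origin centre of its underside on the table, z up, x from front to back, y along its crosshead. Base 220 (x) x 260 (y) x 30 mm; two steel columns at y = +-115 mm; crosshead 60 (x) x 270 (y) mm, its top at 195 mm (a collar 52 mm across on it reaches 217 mm, column nuts 203 mm). The three-spoked wheel turns about the vertical through the origin, its spokes at 245 mm above the table, with nothing between spokes and crosshead top away from the collar
- wheel_hub (a point): centre of the wheel, on its vertical axis, at the mid-height of the spokes (245 mm above the table); the hub is 48 mm across and 36 mm tall. The steel screw (22 mm across) sticks up through it, its flat top 283 mm above the table at wheel angle 0, sinking with the platen as the wheel is turned, to 269 mm when the pressing board meets the book and 263 mm a quarter turn later. The wheel stays at its height; no rim
- spoke_a (a point): centre of the black ball knob (26 mm across) at the outer end of one of three like spokes 120 degrees apart: level steel rods 14 mm thick, 114 mm from the wheel's axis to the ball centre, free to be pushed sideways anywhere between the hub and the ball
- spoke_b (a point): centre of the black ball knob (26 mm across) at the outer end of one of three like spokes 120 degrees apart: level steel rods 14 mm thick, 114 mm from the wheel's axis to the ball centre, free to be pushed sideways anywhere between the hub and the ball
- spoke_c (a point): centre of the black ball knob (26 mm across) at the outer end of one of three like spokes 120 degrees apart: level steel rods 14 mm thick, 114 mm from the wheel's axis to the ball centre, free to be pushed sideways anywhere between the hub and the ball
- wheel (a joint): angle of the wheel in rad, growing as it turns clockwise seen from above, which lowers the platen 24 mm a full turn (3.82 mm a rad). Starts between 0 and 1.9. The pressing board meets the book at 3.67 and is then pushed back into the platen by a spring (3.5 N at first, about 7.6 N more a rad); the wheel cannot pass 6.5. It turns stiffly (about 0.2 N m, 2.5 N at 80 mm from the axis, a little more once pressing) and stays where it is left
- pad: sprung plywood pressing board under the grey platen, 170 (press x) x 130 (press y) x 13 mm, origin centre of its underside, which comes down on the book; that underside stands 84 mm above the table at wheel angle 0, 70 mm when it meets the book
- book: loose dark red bound book, 200 x 140 x 40 mm, lying on the press base (30 mm above the table) under the pressing board; origin centre of its underside, long side along its x; its top is 70 mm above the table
- paste_jar: loose closed glass jar with white cap, 60 mm across, 70 mm tall; origin centre of underside. Bystander, near the press
- folder: loose bone folder, flat ivory strip 150 x 22 x 6 mm lying along its own x; origin centre of underside. Bystander, in front of the press
- weight: loose brass hand weight, 56 mm across, 66 mm tall, with a knob on top; origin centre of underside. Bystander, near the press
- ruler: loose steel ruler 300 x 30 x 4 mm lying along its own x; origin centre of underside. Bystander
- brush_pot: loose glass pot 80 mm across, 100 mm tall, with brushes standing to about 250 mm; origin centre of underside. Bystander
- books: loose pair of books lying one on the other, 210 x 150 mm, 55 mm tall together; origin centre of underside. Bystander
- tape: loose roll of tape lying flat, 60 mm across, 22 mm tall; origin centre of underside. Bystander

How it is judged:
By the outcome, as a careful person would: the job done as asked, in the order asked, and still so for the second after the job is handed in, with the robot touching nothing.
It also fails if it takes over 42 s, if anything falls off the work surface, if the arm or the gripper's body presses on something with over 40 N, if the wrist force passes 120 N, or if a joint passes its speed limit or range.

### The arm

A 6-joint arm with a two-finger parallel gripper is mounted at the origin on the work surface. World frame = base frame: x ahead of the robot, y to its left, z up, the work surface at z = 0. Lengths are in m, angles in rad, forces in N, time in s.
With the tool pointing down it reaches from about 0.35 to 0.775 m from the base axis. Payload 7.3 kg.
Tool frame: the origin (TCP) lies on the centre line of the jaws, within the pads' length; the fingertips stand 17 mm ahead of it and the grasp point (between the pads) lies 2 mm behind it (robot.tip_extent is the distance from the TCP to the fingertips, in m); z points along the fingers, y is the line along which they close (so a half turn about z gives the same grasp; the last joint's range is limited). The gripper opens to 92 mm and grips with 3 to 60 N. Pads are 19 mm wide; open, the fingers measure 130 mm over their backs; the gripper's body (75 mm by 190 mm) begins 47 mm behind the grasp point.
Start: joints at [-1.277, 0.342, 1.524, -0, 1.275, -0.146], TCP at [0.224, -0.475, 0.244] pointing down, gripper open.
Joint ranges: [-2.53, 2.53], [-0.77, 2.02], [0.04, 2.7], [-1, 4.14], [0.28, 2.66], [-3.11, 3.11]. Speed limits (rad/s): [2.57, 2.57, 3.14, 3.14, 3.14, 3.14].

### API

Orientations are given as [roll, pitch, yaw] about the fixed x, y, z axes, in that order (R = Rz(yaw) Ry(pitch) Rx(roll)).
In Python, from cell import robot gives the robot as it stands.
- The arm moves only by the tool step_arm, never from a script. Its argument "motion" is a list of rows, each a list of 2 entries, a list of its own where there are three numbers: the shift along the tool's x, y, z in units of 60 mm (1.0 is 60 mm), then the turn about the tool's z in rad. In form: [[[x, y, z], spin], ...]. A call has 1 to 10 rows; each row is the pose to reach, as a shift and turn from the pose commanded when the call began, along the tool's axes at that moment; what a row does not reach only later rows make up. A row lasts 1/8 s, in which the tool goes at most 62.5 mm and 10.7 degrees, less where a joint would pass 70% of its speed; a pose out of reach is approached as far as the arm can. A call with a gripper value outside its range is refused whole. "hand" is the closure in counts, from 0 (fully open) to 255 (shut), set as the call begins (left out, the last holds). The fingers move at their own pace and stop on an object; "squeeze" is the grip in N (left out, the last holds). Time passes only in rows, so rows that repeat a pose let the fingers close. It gives the time, the measured TCP pose, the force, the opening and the grip force at its end, in the units of the state.
- robot.observe(): the state, without advancing time (a new reading comes with each control period).
- robot.read_camera(name): name is "scene" or "top" or "wrist"; returns a dict with "pixels" (420x560x3 uint8, red, green, blue), "intrinsics" (3x3 intrinsics, pixels), "k1" (the pictures are not rectified: a ray, as slopes to the right and down, at radius r is drawn at 1 + k1 r^2 times it, then the intrinsics apply), "xyz" and "rotation" of the camera in the world; the wrist camera has in their place "T_tool_cam" (4x4, takes a point from camera to tool coordinates, whose origin is the TCP and whose axes are the flange's). Camera axes: x right, y up, looking along -z (the intrinsics and any distortion apply to the point x, -y, -z); pixel columns grow to the right and rows downward; lengths in m; the calibration is good to about 2 mm. A picture is of the moment at which its call begins: read the wrist's pose just before it. There is no depth.
- robot.hand_in(): hands the job in; it is judged then, once.
The state is a dict: "time": time; "qpos": joint angles; "qvel": joint speeds; "joint_efforts": joint torques, N m; "tool_pos": TCP position; "tool_rot": TCP orientation; "contact_force": force on the tool from outside, world axes, zero at the start; "torque": the same for the moment, N m; "opening": finger opening in m; "grip_force": force on a finger pad.
Only numpy, scipy, OpenCV 4.12 (cv2) and the standard library are available. Lean on these libraries where they do the work, as an engineer would, in place of code of your own. Each camera call takes 0.05 s, during which the arm holds its last target. There are 200 camera calls.

## Working session

There is one attempt and no reset: what is moved stays moved. The work goes in short steps, Python scripts to look and compute and a tool call to move; the robot and the scene stay as the last step left them, time stands still between calls to the robot, and variables do not carry over. Pictures are saved under pics/ and viewed, at most 10 in all, crops included, and the job is handed in when it is done.

Besides the shell and the picture viewer there is one more tool, called as a command line: name --argument value ..., lists and objects as JSON in quotes. step_arm: Moves the arm, as the interface text tells. Its arguments: {"type":"object","properties":{"motion":{"type":"array"},"hand":{"type":"number"},"squeeze":{"type":"number"}},"required":["motion"]}

```bash
mkdir -p pics; ls
cat > h.py <<'E'
import numpy as np, cv2
from cell import robot
def ray(c,u,v):
    K=np.array(c["intrinsics"]);k=c["k1"]
    d=np.array([(u-K[0,2])/K[0,0],(v-K[1,2])/K[1,1]]);s=d.copy()
    for _ in range(20): s=d/(1+k*(s@s))
    return np.array(c["xyz"]),np.array(c["rotation"])@np.array([s[0],-s[1],-1.])
def on(c,u,v,z):
    o,d=ray(c,u,v);return o+d*(z-o[2])/d[2]
def proj(c,p):
    q=np.array(c["rotation"]).T@(np.array(p)-np.array(c["xyz"]));s=np.array([q[0],-q[1]])/-q[2]
    s=s*(1+c["k1"]*(s@s));K=np.array(c["intrinsics"]);return K[0,0]*s[0]+K[0,2],K[1,1]*s[1]+K[1,2]
def grab(n,f):
    c=robot.read_camera(n);cv2.imwrite("pics/"+f,c["pixels"][...,::-1]);return c
E
python3 - <<'E'
from h import *
s=robot.observe();print(s["time"],s["tool_pos"],s["tool_rot"],s["opening"])
for n in("top","scene"):
    c=grab(n,n+"0.png");print(n,c["xyz"],np.round(c["rotation"],2).tolist(),c["k1"])
a=cv2.imread("pics/top0.png")
E
```

```text
pics
0.0 [ 0.22341635 -0.47465935  0.24303643] [-3.14003196e+00 -2.25141021e-04  4.39783557e-01] 0.09186695287970935
top [0.44403951 0.01862156 1.35582755] [0.06, -0.01, -1.59] -0.025019989087004757
scene [1.20353637 0.17523217 0.95905764] [0.71, -0.02, 1.85] -0.09165413360877907
```

View pics/top0.png

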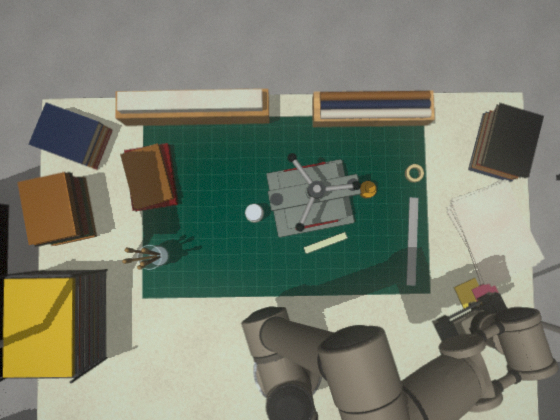

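View pics/scene0.png

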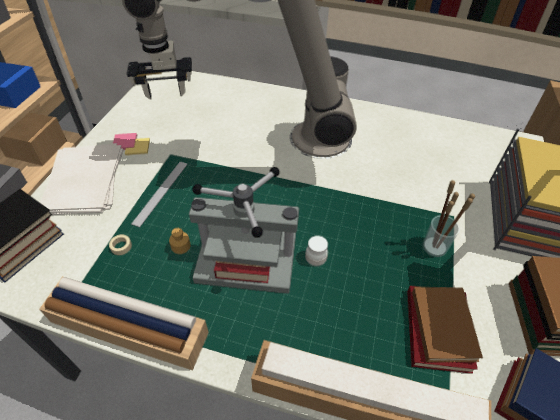

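The top view shows the press with its hub near (317,188) and black knobs near (292,158), (300,227) and about (362,186), the last next to the brass weight. The scene view shows knobs near (197,189), (276,172) and (257,231).

```bash
sed -i 's/^import numpy.*/&\nfrom scipy.spatial.transform import Rotation as Ro\ndef RM(r):\n    return Ro.from_euler("xyz",r).as_matrix()/' h.py; sed -i 's/np.array(c\["rotation"\])/RM(c["rotation"])/' h.py
python3 - <<'E'
from h import *
P={}
for n,bx in(("top",(265,150,385,240)),("scene",(185,160,300,245))):
    c=robot.read_camera(n);a=c["pixels"].astype(int);m=(a.max(2)<45).astype(np.uint8)
    k=np.zeros_like(m);k[bx[1]:bx[3],bx[0]:bx[2]]=1
    N,l,st,ce=cv2.connectedComponentsWithStats(m*k)
    for i in range(1,N):
        if st[i,4]>25: print(n,st[i].tolist(),ce[i].round(1),on(c,*ce[i],.245).round(4))
    P[n]=c
    if n=="top":
        cr=cv2.resize(c["pixels"][140:250,250:400,::-1],None,fx=5,fy=5,interpolation=cv2.INTER_CUBIC);cv2.imwrite("pics/crop.png",cr)
E
```

```text
top [288, 154, 8, 8, 38] [291.4 156.8] [ 0.6739 -0.0185  0.245 ]
top [353, 182, 8, 7, 43] [356.5 184.7] [ 0.5913 -0.2009  0.245 ]
scene [270, 167, 9, 11, 51] [274.8 171.1] [ 0.477  -0.0363  0.245 ]
scene [192, 184, 10, 11, 78] [196.4 188.8] [ 0.5929 -0.2001  0.245 ]
scene [234, 196, 13, 12, 76] [238.6 201.6] [ 0.6024 -0.0878  0.245 ]
scene [252, 227, 11, 10, 90] [256.7 231.5] [ 0.6749 -0.0188  0.245 ]
```

View pics/crop.png

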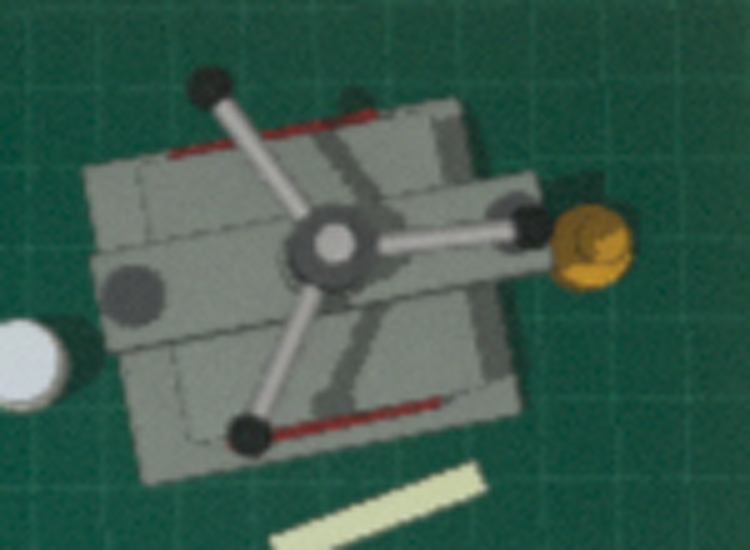

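step_arm --motion '[[[0,0,-1.0],0],[[0,0,-1.3],0.1],[[9,-2.4,-1.3],0.44],[[9,-2.4,-1.3],0.44],[[9,-2.4,-1.3],0.44],[[9,-2.4,-1.3],0.44],[[9,-2.4,-1.3],0.44],[[9,-2.4,-1.3],0.44],[[9,-2.4,-1.3],0.44],[[9,-2.4,-1.3],0.44]]' --hand 255

```text
time: 1.45
tool_pos: [0.6005, -0.1569, 0.3216]
tool_rot: [3.141, 0.0, -0.0]
contact_force: [0.6, -0.3, -0.2]
opening: 0.001
grip_force: 0.0
```

Run:
```python
from h import *
s=robot.observe();print(s["tool_pos"],s["tool_rot"])
c=grab("wrist","w1.png");print(np.round(c["T_tool_cam"],3).tolist())
```

```text
[ 0.60052338 -0.15689486  0.32157043] [ 3.14135448e+00  1.71585431e-04 -2.11232512e-04]
[[0.0, 0.967, 0.256, 0.068], [1.0, -0.0, -0.0, -0.0], [-0.0, 0.256, -0.967, -0.142], [0.0, 0.0, 0.0, 1.0]]
```

View pics/w1.png

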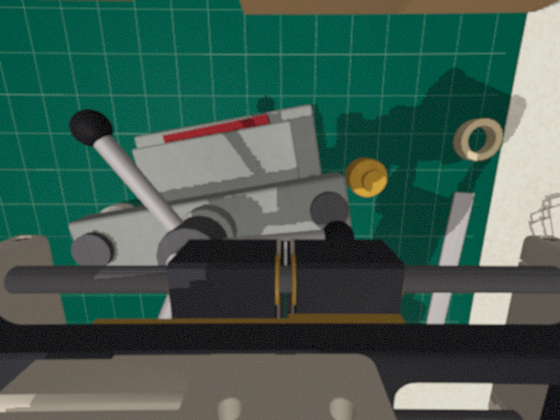

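The wrist view shows one knob at (90,127) and the hub near (195,240), partly hidden by the gripper. I'll back off towards the robot so the hub is in full view.

step_arm --motion '[[[-3.2,-1.2,0],0],[[-3.2,-1.2,0],0],[[-3.2,-1.2,0],0],[[-3.2,-1.2,0],0],[[-3.2,-1.2,0],0],[[-3.2,-1.2,0],0]]'

```text
time: 2.25
tool_pos: [0.4081, -0.0868, 0.3218]
tool_rot: [3.141, -0.001, -0.0]
contact_force: [1.0, 0.7, -0.4]
opening: 0.0002
grip_force: 0.0
```

```bash
cat >> h.py <<'E'
def wrist(f):
    s=robot.observe();c=grab("wrist",f);R=RM(s["tool_rot"]);T=np.array(c["T_tool_cam"])
    c["xyz"]=R@T[:3,3]+s["tool_pos"];c["Rm"]=R@T[:3,:3];c["rotation"]=Ro.from_matrix(c["Rm"]).as_euler("xyz");return c
E
python3 - <<'E'
from h import *
c=wrist("w2.png");print(c["xyz"],np.array(c["intrinsics"]).tolist())
for z in(.263,.283):print(proj(c,(.581,-.085,z)))
a=cv2.imread("pics/w2.png");u,v=map(int,proj(c,(.581,-.085,.273)))
u0,v0=max(u-90,0),max(v-75,0);print(u0,v0)
cv2.imwrite("pics/w2c.png",cv2.resize(a[v0:v0+150,u0:u0+180],None,fx=4,fy=4,interpolation=cv2.INTER_CUBIC))
E
```

```text
[ 0.4764535  -0.086497    0.46333502] [[290.58123191945396, 0.0, 285.10727545765127], [0.0, 290.58123191945396, 211.1977168296644], [0.0, 0.0, 1.0]]
(np.float64(282.3435531649979), np.float64(-56.61236933607853))
(np.float64(281.9918976191292), np.float64(-82.19116538111928))
192 0
```

View pics/w2c.png

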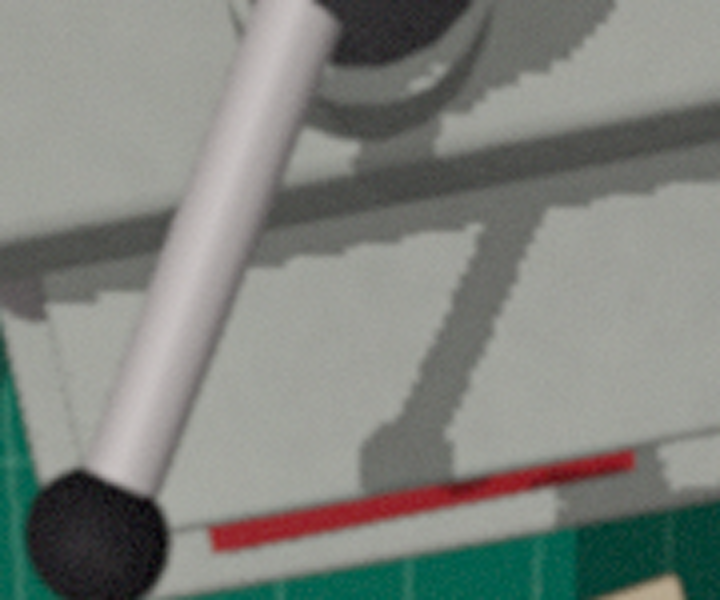

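The crop shows one knob at its lower left, with the hub cut off at the top edge. The push pose will give a closer view, so I'll go into the gap between two spokes.

step_arm --motion '[[[1,0.43,0],0],[[2.0,0.85,0],0],[[2.0,0.85,0],0],[[2.0,0.85,0],0],[[2.0,0.85,0.6],0],[[2.0,0.85,1.25],0],[[2.0,0.85,1.25],0],[[2.0,0.85,1.25],0]]'

```text
time: 3.3
tool_pos: [0.5276, -0.1375, 0.2488]
tool_rot: [3.14, -0.003, -0.0]
contact_force: [0.8, 0.8, 1.1]
opening: 0.0004
grip_force: 0.0
```

Run:
```python
from h import *
c=wrist("w3.png");print(c["xyz"])
for z in(.263,.273,.283):print(proj(c,(.581,-.085,z)))
```

```text
[ 0.59565255 -0.13702034  0.39051614]
(np.float64(165.3854408790101), np.float64(169.71007626965252))
(np.float64(155.4966480356277), np.float64(172.5566115253347))
(np.float64(143.8146896044277), np.float64(175.91590878514805))
```

View pics/w3.png

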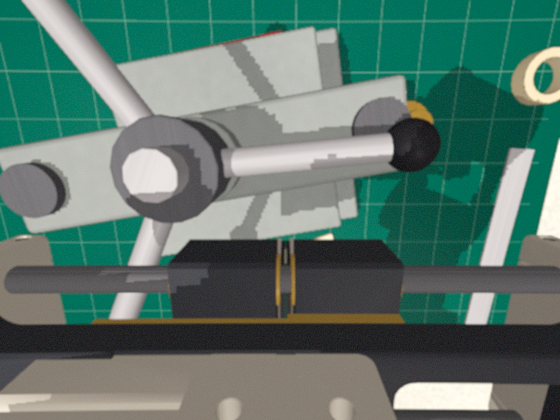

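The wrist view shows the hub disc with its left edge near column 110 at row 172, and the bright screw top spanning about columns 121 to 180 at row 175. I'll work out the screw height from the edge rows.

```bash
cat >> h.py <<'E'
def edges(c):
    """left-most column of screw disc and hub disc along the row of the axis, and z of each for hub axis position"""
    g=cv2.GaussianBlur(cv2.cvtColor(c["pixels"],cv2.COLOR_RGB2HSV)[...,2],(3,3),0).astype(float)
    return g
def ell(c,h,z,r):
    t=np.linspace(0,2*np.pi,721);return np.array([proj(c,(h[0]+r*np.cos(a),h[1]+r*np.sin(a),z)) for a in t])
E
python3 - <<'E'
from h import *
c=wrist("w3b.png");g=edges(c)
for r in(165,170,175,180,185):
    print(r,g[r,104:128:1].astype(int).tolist())
b=((g>150)*255).astype(np.uint8);k=np.zeros_like(b);k[140:215,112:196]=1
N,l,st,ce=cv2.connectedComponentsWithStats(b*k);i=1+st[1:,4].argmax();print(st[i])
for z in np.arange(.274,.2841,.002):
    e=ell(c,(.581,-.085),z,.011);print(z.round(3),e.min(0).round(1),e.max(0).round(1))
e=ell(c,(.581,-.085),.263,.024);print("hub",e.min(0),e.max(0))
E
```

```text
165 [191, 191, 191, 190, 187, 174, 153, 135, 128, 128, 129, 129, 129, 127, 127, 126, 128, 135, 155, 184, 210, 224, 229, 229]
170 [190, 190, 190, 191, 189, 181, 162, 141, 129, 127, 128, 129, 130, 129, 128, 127, 129, 146, 179, 212, 227, 230, 229, 227]
175 [191, 191, 191, 191, 191, 191, 185, 169, 147, 132, 128, 129, 130, 130, 128, 127, 128, 139, 167, 200, 221, 227, 227, 226]
180 [190, 191, 191, 191, 191, 191, 191, 187, 174, 152, 135, 128, 127, 127, 129, 130, 129, 135, 155, 187, 213, 224, 227, 227]
185 [192, 191, 191, 191, 192, 192, 192, 192, 188, 177, 157, 138, 129, 128, 130, 130, 130, 129, 128, 133, 151, 178, 204, 220]
[ 122  148   56   54 2379]
0.274 [126.5 145.2] [182.2 200.3]
0.276 [123.8 145.4] [180.5 201.3]
0.278 [121.  145.6] [178.7 202.4]
0.28 [118.2 145.7] [176.8 203.6]
0.282 [115.2 145.9] [174.9 204.8]
0.284 [112.1 146.1] [172.9 206. ]
hub [109.3381783  112.26956353] [220.53345752 222.81117311]
```

The screw top is at about 278 mm, so the wheel stands near 1.3 rad and needs roughly 3.9 rad more. Starting the clockwise push.

step_arm --motion '[[[-0.165,-0.203,0],0],[[-0.283,-0.436,0],0],[[-0.351,-0.689,0],0],[[-0.364,-0.949,0],0],[[-0.323,-1.208,0],0],[[-0.23,-1.451,0],0],[[-0.087,-1.671,0],0],[[0.097,-1.855,0],0],[[0.316,-1.998,0],0],[[0.56,-2.091,0],0]]'

```text
time: 4.65
tool_pos: [0.5616, -0.0112, 0.2464]
tool_rot: [-3.141, 0.001, 0.0]
contact_force: [-2.0, -1.2, -0.2]
opening: 0.0004
grip_force: 1.1
```

step_arm --motion '[[[0.258,-0.041,0],0],[[0.519,-0.027,0],0],[[0.771,0.04,0],0],[[1.004,0.159,0],0],[[1.207,0.324,0],0],[[1.372,0.527,0],0],[[1.372,0.527,0],0]]'

```text
time: 5.52
tool_pos: [0.6442, -0.0443, 0.2462]
tool_rot: [3.142, -0.001, -0.001]
contact_force: [-0.0, 0.3, -0.4]
opening: 0.0003
grip_force: 0.0
```

Run:
```python
from h import *
for n in("top","scene"):
    c=robot.read_camera(n);a=c["pixels"].astype(int);m=(a.max(2)<45).astype(np.uint8)
    N,l,st,ce=cv2.connectedComponentsWithStats(m)
    for i in range(1,N):
        p=on(c,*ce[i],.245)
        if st[i,4]>25 and abs(np.hypot(p[0]-.581,p[1]+.085)-.114)<.015: print(n,st[i].tolist(),p.round(4),np.degrees(np.arctan2(p[1]+.085,p[0]-.581)).round(1))
    cv2.imwrite(f"pics/{n}1.png",a[...,::-1])
a=cv2.imread("pics/scene1.png")[150:300,170:330]
cv2.imwrite("pics/s1c.png",cv2.resize(a,None,fx=4,fy=4,interpolation=cv2.INTER_CUBIC))
```

```text
top [336, 147, 7, 19, 33] [ 0.672 -0.153  0.245] -36.8
top [351, 197, 9, 10, 68] [ 0.5434 -0.1953  0.245 ] -108.8
scene [281, 178, 10, 9, 64] [0.5061 0.0017 0.245 ] 130.8
scene [276, 211, 13, 5, 32] [0.6076 0.0187 0.245 ] 75.6
scene [231, 228, 11, 11, 93] [ 0.6935 -0.0613  0.245 ] 11.9[ WARN:0@0.429] global loadsave.cpp:1063 imwrite_ Unsupported depth image for selected encoder is fallbacked to CV_8U.
```

View pics/s1c.png

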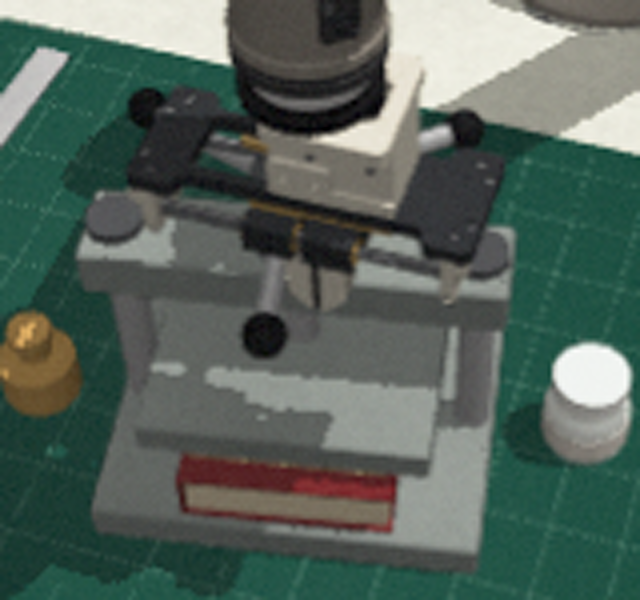

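The scene crop shows the press, jar and weight undisturbed and the wheel turned 143° (2.50 rad) so far. The pressing board is now very near the book. I'll lift out and re-measure the screw.

step_arm --motion '[[[0,0.1,-0.9],0],[[0,0.1,-1.1],0],[[-1,1.1,-1.1],0],[[-2.07,2.35,-1.1],0],[[-2.07,2.35,-1.1],0],[[-2.07,2.35,-0.9],0],[[-2.07,2.35,-0.65],0],[[-2.07,2.35,-0.65],0]]'

```text
time: 6.62
tool_pos: [0.5189, -0.1832, 0.2838]
tool_rot: [-3.14, 0.003, 0.001]
contact_force: [0.2, -0.4, 0.3]
opening: 0.0008
grip_force: 0.0
```

Run:
```python
from h import *
c=wrist("w4.png");g=edges(c);print(c["xyz"])
u,v=proj(c,(.581,-.085,.266));r0=int(round(v));print(u,v)
h=ell(c,(.581,-.085),.263,.024);print("hub",h.min(0),h.max(0))
for z in np.arange(.264,.2741,.002):
    e=ell(c,(.581,-.085),z,.011);print(z.round(3),e.min(0).round(1),e.max(0).round(1))
x0=int(h.min(0)[0])-6
for r in range(r0-6,r0+10,3): print(r,x0,g[r,x0:x0+34].astype(int).tolist())
u0,v0=int(u)-60,int(v)-50
cv2.imwrite("pics/w4c.png",cv2.resize(c["pixels"][v0:v0+100,u0:u0+120,::-1],None,fx=5,fy=5,interpolation=cv2.INTER_CUBIC));print(u0,v0)
```

```text
[ 0.58778903 -0.18303228  0.4251483 ]
101.36989417698041 145.8343408072236
hub [58.9602954  98.22764902] [149.6586161  189.25821372]
0.264 [ 82.7 124.3] [124.5 166.2]
0.266 [ 80.1 124.2] [122.4 166.6]
0.268 [ 77.5 124.1] [120.4 167.1]
0.27 [ 74.8 124. ] [118.3 167.5]
0.272 [ 72.  123.8] [116.1 167.9]
0.274 [ 69.2 123.7] [113.9 168.3]
140 52 [157, 157, 158, 158, 158, 157, 155, 145, 127, 108, 98, 95, 94, 95, 96, 98, 98, 98, 98, 98, 98, 99, 99, 100, 103, 116, 145, 175, 189, 192, 190, 189, 189, 189]
143 52 [158, 158, 158, 158, 157, 157, 154, 145, 128, 110, 99, 96, 96, 96, 96, 97, 97, 97, 97, 98, 99, 100, 98, 98, 101, 116, 147, 176, 189, 191, 189, 188, 188, 189]
146 52 [158, 158, 158, 157, 157, 157, 156, 148, 130, 110, 97, 95, 96, 96, 97, 97, 97, 96, 96, 96, 97, 97, 98, 98, 98, 109, 137, 169, 186, 189, 189, 188, 188, 189]
149 52 [158, 158, 158, 157, 156, 156, 156, 153, 142, 125, 108, 99, 97, 97, 97, 98, 97, 97, 97, 98, 98, 96, 96, 96, 97, 103, 124, 155, 179, 188, 189, 189, 189, 190]
152 52 [159, 159, 159, 158, 158, 157, 156, 157, 155, 145, 127, 109, 100, 98, 99, 98, 98, 98, 97, 96, 96, 97, 97, 97, 96, 97, 107, 130, 157, 179, 188, 190, 190, 191]
155 52 [159, 158, 158, 158, 157, 158, 158, 159, 158, 156, 147, 130, 111, 101, 98, 97, 98, 98, 98, 99, 99, 98, 98, 98, 97, 96, 97, 100, 113, 140, 168, 184, 190, 192]
41 95
```

View pics/w4c.png

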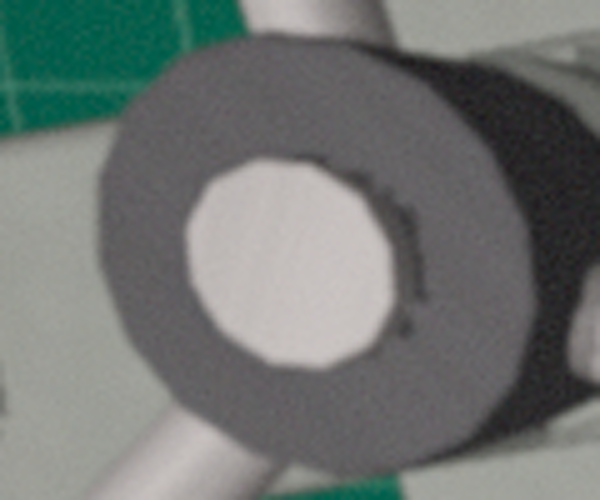

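Edge and disc-centre fits put the screw top at about 268 mm, so the wheel is near 3.85 rad and the board is just on the book. About 78° remains, so I'll enter behind the spoke now at 131° and push it to about 52°.

step_arm --motion '[[[0,0,-0.3],0],[[-0.11,-0.75,-0.3],0],[[-0.22,-1.53,-0.3],0],[[-0.22,-1.53,-0.3],0],[[-0.22,-1.53,-0.2],0],[[-0.22,-1.53,0.3],0],[[-0.22,-1.53,0.61],0],[[-0.22,-1.53,0.61],0]]'

```text
time: 7.68
tool_pos: [0.5053, -0.0935, 0.2474]
tool_rot: [-3.141, 0.003, -0.001]
contact_force: [0.6, 0.6, 0.3]
opening: 0.0004
grip_force: 0.0
```

step_arm --motion '[[[0.014,-0.285,0],0],[[0.073,-0.54,0],0],[[0.172,-0.758,0],0],[[0.297,-0.937,0],0],[[0.451,-1.09,0],0],[[0.63,-1.216,0],0],[[0.827,-1.308,0],0],[[1.038,-1.364,0],0],[[1.255,-1.383,0],0],[[1.472,-1.364,0],0]]'

```text
time: 8.93
tool_pos: [0.5943, -0.0106, 0.2486]
tool_rot: [-3.141, 0.002, -0.0]
contact_force: [-4.8, -1.6, 0.3]
opening: 0.0005
grip_force: 2.0
```

step_arm --motion '[[[0.11,0.03,0],0],[[0.21,0.07,0],0],[[0.21,0.07,0],0],[[0.1,-0.1,0],0],[[0.1,-0.1,-0.8],0],[[0.1,-0.1,-1.2],0],[[0.1,-0.1,-1.2],0]]'

```text
time: 9.8
tool_pos: [0.6008, -0.0043, 0.3237]
tool_rot: [3.141, -0.006, 0.0]
contact_force: [-1.0, -0.3, -0.3]
opening: 0.0003
grip_force: 0.0
```

step_arm --motion '[[[-0.7,1.0,0],0],[[-1.35,2.0,0],0],[[-1.35,2.97,0],0],[[-1.35,2.97,0],0],[[-1.35,2.97,0.3],0],[[-1.35,2.97,0.63],0],[[-1.35,2.97,0.63],0],[[-1.35,2.97,0.63],0]]'

```text
time: 10.8
tool_pos: [0.5194, -0.1826, 0.2836]
tool_rot: [3.142, -0.0, 0.001]
contact_force: [-0.1, -0.6, 0.3]
opening: 0.0006
grip_force: 0.0
```

Run:
```python
from h import *
c=wrist("w5.png");print(c["xyz"])
u,v=proj(c,(.581,-.085,.263));h=ell(c,(.581,-.085),.263,.024);print("hub",h.min(0),h.max(0))
for z in(.261,.263,.265,.267):
    e=ell(c,(.581,-.085),z,.011);print(z,e.min(0).round(1),e.max(0).round(1))
u0,v0=int(u)-60,int(v)-50;print(u0,v0)
g=edges(c);b=(g>145).astype(np.uint8);k=np.zeros_like(b);k[v0+15:v0+85,u0+25:u0+95]=1
N,l,st,ce=cv2.connectedComponentsWithStats(b*k);i=1+st[1:,4].argmax();print("screw",st[i],ce[i])
cv2.imwrite("pics/w5c.png",cv2.resize(c["pixels"][v0:v0+100,u0:u0+120,::-1],None,fx=5,fy=5,interpolation=cv2.INTER_CUBIC))
for n in("top","scene"):
    c=robot.read_camera(n);a=c["pixels"];m=(a.max(2)<45).astype(np.uint8)
    N,l,st,ce=cv2.connectedComponentsWithStats(m)
    for i in range(1,N):
        p=on(c,*ce[i],.245)
        if 25<st[i,4]<110 and abs(np.hypot(p[0]-.581,p[1]+.085)-.114)<.015: print(n,st[i].tolist(),p.round(4),np.degrees(np.arctan2(p[1]+.085,p[0]-.581)).round(1))
```

```text
[ 0.58779552 -0.18224627  0.42514774]
hub [59.80835127 99.51334493] [150.56493265 190.46357362]
0.261 [ 87.2 125.8] [128.3 166.9]
0.263 [ 84.8 125.6] [126.3 167.3]
0.265 [ 82.3 125.5] [124.4 167.7]
0.267 [ 79.7 125.4] [122.3 168.1]
45 96
screw [ 70 170  11  11  60] [ 73.01666667 176.68333333]
top [281, 160, 8, 8, 48] [0.656  0.0012 0.245 ] 49.0
top [347, 168, 17, 26, 108] [ 0.6096 -0.1955  0.245 ] -75.5
top [305, 227, 8, 7, 39] [ 0.4664 -0.0625  0.245 ] 168.9
scene [262, 163, 8, 9, 42] [ 0.4675 -0.0619  0.245 ] 168.5
scene [190, 192, 10, 11, 84] [ 0.6188 -0.1942  0.245 ] -70.9
scene [262, 223, 11, 10, 88] [0.6572 0.0007 0.245 ] 48.4
```

View pics/w5c.png

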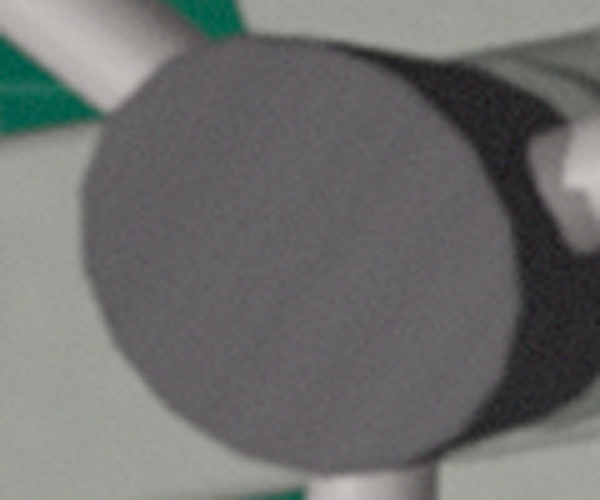

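The crop shows a plain hub top, meaning the screw has just sunk flush with or below 263 mm. That is a quarter turn past contact, and the knob angles give 82° for this last push, which agrees. The gripper is clear, so I'm handing in.

```bash
python3 -c "
from cell import robot
print(robot.hand_in())"
```

```text
the job is handed in; nothing more can be done
None
```

The book is nipped and the job is handed in, no verdict shown: the wheel stands at about 5.3 rad, roughly a quarter turn past the board meeting the book, after 11 s and with the gripper clear; I saw nothing shifted on the bench in the mid-push view, but did not check again at the end.

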